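# Put the loose ball bearings back into their stock bins

### The job

Put the four ball bearings that lie loose on the bench away: each goes into the bin that already holds bearings of its size, laid flat on the bin's floor in the clear space in front of the stock. Set them down gently, do not drop or throw them, and leave the gear wheel and the spacer tube where they are.

Things in the scene. Friction and masses are not known exactly. Their poses are not given: they have to be found in the camera images.
- bearing62_mid (a point): The largest of the four loose ball bearings: a bright steel ring 62 mm in outer diameter with a 30 mm bore, 16 mm thick, with a black seal between its outer and inner race. It lies flat on the bench, axis vertical. The point is its centre, 8 mm above its underside; z is its axis (up).
- bearing47_mid (a point): The second largest of the four loose ball bearings: a bright steel ring 47 mm in outer diameter with a 20 mm bore, 14 mm thick, with a black seal between its outer and inner race. It lies flat on the bench, axis vertical. The point is its centre, 7 mm above its underside; z is its axis (up).
- bearing35_mid (a point): The second smallest of the four loose ball bearings: a bright steel ring 35 mm in outer diameter with a 15 mm bore, 11 mm thick, with a black seal between its outer and inner race. It lies flat on the bench, axis vertical. The point is its centre, 5.5 mm above its underside; z is its axis (up).
- bearing26_mid (a point): The smallest of the four loose ball bearings: a bright steel ring 26 mm in outer diameter with a 10 mm bore, 8 mm thick, with a black seal between its outer and inner race. It lies flat on the bench, axis vertical. The point is its centre, 4 mm above its underside; z is its axis (up).
- bin62_bay (a point): Bin for the 62 mm bearings: open cardboard bin, fixed on an orange panel in a row of four alike; stock bearings of its size lie at its back (fixed, up to 32 mm high). Inside 120 mm wide. Point: on the floor's top face, mid clear part; clear 65 mm to the front (-x), 70 mm to the stock (+x), 60 mm to each side (y). x runs front to back, z up. Walls over floor: 30 mm, 46 beside stock, back 56.
- bin47_bay (a point): Bin for the 47 mm bearings: open cardboard bin, fixed on an orange panel in a row of four alike; stock bearings of its size lie at its back (fixed, up to 32 mm high). Inside 120 mm wide. Point: on the floor's top face, mid clear part; clear 65 mm to the front (-x), 70 mm to the stock (+x), 60 mm to each side (y). x runs front to back, z up. Walls over floor: 30 mm, 46 beside stock, back 56.
- bin35_bay (a point): Bin for the 35 mm bearings: open cardboard bin, fixed on an orange panel in a row of four alike; stock bearings of its size lie at its back (fixed, up to 32 mm high). Inside 120 mm wide. Point: on the floor's top face, mid clear part; clear 65 mm to the front (-x), 70 mm to the stock (+x), 60 mm to each side (y). x runs front to back, z up. Walls over floor: 30 mm, 46 beside stock, back 56.
- bin26_bay (a point): Bin for the 26 mm bearings: open cardboard bin, fixed on an orange panel in a row of four alike; stock bearings of its size lie at its back (fixed, up to 32 mm high). Inside 120 mm wide. Point: on the floor's top face, mid clear part; clear 65 mm to the front (-x), 70 mm to the stock (+x), 60 mm to each side (y). x runs front to back, z up. Walls over floor: 30 mm, 46 beside stock, back 56.
- gear_mid (a point): A dark steel gear wheel, no bearing: toothed rim 55 mm across and 14 mm thick with a 29 mm hub, 19 mm high over all. It lies flat on the bench among the bearings. The point is its centre, 7 mm above its underside; z up.
- spacer_mid (a point): A plain aluminium spacer tube, no bearing: 42 mm outer and 27 mm inner diameter, 26 mm high, standing on the bench among the bearings. The point is its centre, 13 mm above its underside; z up.

How it is judged:
At the end, for the whole second after the job is handed in: Each bearing at rest in the bin of its own size, flat on the floor in front of the stock: centre within 60 mm of the bin's point along its x and y, and half the bearing's thickness above the floor (+3, -4 mm). Gear and spacer within 20 mm of where they were (x of bearing62_mid in the frame of bin62_bay between -0.06 and 0.06 m and y of bearing62_mid in the frame of bin62_bay between -0.06 and 0.06 m and z of bearing62_mid in the frame of bin62_bay between 0.004 and 0.011 m and linear speed of each of bearing62, bearing47, bearing35, bearing26 below 0.02 m/s and x of bearing47_mid in the frame of bin47_bay between -0.06 and 0.06 m and y of bearing47_mid in the frame of bin47_bay between -0.06 and 0.06 m and z of bearing47_mid in the frame of bin47_bay between 0.003 and 0.01 m and x of bearing35_mid in the frame of bin35_bay between -0.06 and 0.06 m and y of bearing35_mid in the frame of bin35_bay between -0.06 and 0.06 m and z of bearing35_mid in the frame of bin35_bay between 0.0015 and 0.0085 m and x of bearing26_mid in the frame of bin26_bay between -0.06 and 0.06 m and y of bearing26_mid in the frame of bin26_bay between -0.06 and 0.06 m and z of bearing26_mid in the frame of bin26_bay between 0 and 0.007 m and distance of each of gear_mid, spacer_mid from where it was at the start of the episode below 0.02 m); the robot touches nothing.
It fails at once if the gear wheel or the spacer tube is shifted by more than 20 mm (distance of any of gear_mid, spacer_mid from where it was at the start of the episode above 0.02 m).
It fails at once if a bearing is dropped, thrown or knocked: it moves faster than 0.6 m/s (as after a fall of 20 mm) while no finger touches it ((linear speed of bearing62 above 0.6 m/s and contact force between the fingers and bearing62 below 0.01 N) or (linear speed of bearing47 above 0.6 m/s and contact force between the fingers and bearing47 below 0.01 N) or (linear speed of bearing35 above 0.6 m/s and contact force between the fingers and bearing35 below 0.01 N) or (linear speed of bearing26 above 0.6 m/s and contact force between the fingers and bearing26 below 0.01 N)).
It also fails if it takes over 86 s, if anything falls off the work surface, if the arm or the gripper's body presses on something with over 40 N, if the wrist force passes 120 N, or if a joint passes its speed limit or range.

### The arm

A 6-joint arm with a two-finger parallel gripper is mounted at the origin on the work surface. World frame = base frame: x ahead of the robot, y to its left, z up, the work surface at z = 0. Lengths are in m, angles in rad, forces in N, time in s.
With the tool pointing down it reaches from about 0.225 to 0.875 m from the base axis. Payload 3.4 kg.
Tool frame: the origin (TCP) lies on the centre line of the jaws, within the pads' length; the fingertips stand 11 mm ahead of it and the grasp point (between the pads) lies 8 mm behind it; z points along the fingers, y is the line along which they close (so a half turn about z gives the same grasp; the last joint's range is limited). The gripper opens to 85 mm and grips with 20 to 120 N. Pads are 22 mm wide; open, the fingers measure 114 mm over their backs; the gripper's body (76 mm by 85 mm) begins 54 mm behind the grasp point. The pads swing forward as they close: fully open they stand 13 mm farther back than shut.
Start: joints at [1, 0.276, 1.505, -0, 1.361, -0.121], TCP at [0.25, 0.518, 0.242] pointing down, gripper open.
Joint ranges: [-2.89, 2.89], [-0.75, 2.08], [0.22, 2.7], [-1.18, 4.32], [0.11, 2.71], [-2.7, 2.7]. Speed limits (rad/s): [2.57, 2.57, 3.14, 3.14, 3.14, 3.14].

### API

Orientations are given as a unit quaternion [w, x, y, z].
In Python, from rig import manip, eyes, job gives the robot as it stands.
- The arm moves only by the tool drive_tool, never from a script. Its argument "rows" is a list of rows, each a list of 3 entries, a list of its own where there are three numbers: the turn, a rotation vector about the world's x, y, z in rad, then the shift along the world's x, y, z in cm, then the finger opening in cm, from 0 to 8.54. A call has 1 to 8 rows; each row shifts and turns the commanded pose from where the row before left it; what a row does not reach is not made up. A row lasts 1/8 s, in which the tool goes at most 62.5 mm and 10.7 degrees, less where a joint would pass 70% of its speed; a pose out of reach is approached as far as the arm can. A call is refused whole if a number of a shift passes 6.25 or a number of a turn 0.188, either way. A call with a gripper value outside its range is refused whole. The fingers move at their own pace and stop on an object; "force" is the grip in N (left out, the last holds). Time passes only in rows, so rows that do not move let the fingers close. It gives the time, the measured TCP pose, the force, the opening and the grip force at its end, in the units of the state.
- manip.get_state(): the state, without advancing time (a new reading comes with each control period).
- eyes.get_image(name): name is "scene" or "top" or "wrist"; returns the picture (384x512x3 uint8, red, green, blue); there is no depth.
- eyes.get_calibration(name): a dict with "camera_matrix" (3x3 intrinsics, pixels), "view" (4x4, takes a point from world to camera coordinates). Camera axes: x right, y up, looking along -z (the intrinsics and any distortion apply to the point x, -y, -z); pixel columns grow to the right and rows downward; lengths in m; the calibration is good to about 2 mm. The wrist camera is an equidistant fisheye: a pixel r from the principal point sees the ray r / f radians off the axis. A picture is of the moment at which its call begins: read the wrist's pose just before it. get_calibration takes no time and is no camera call; for the wrist camera it gives the pose at the moment of the call.
- job.sign_off(): hands the job in; it is judged then, once.
The state is a dict: "clock": time; "qpos": joint angles; "qd": joint speeds; "effort": joint torques, N m; "position": TCP position; "ee_rot": TCP orientation; "contact_force": force on the tool from outside, world axes, zero at the start; "moment": the same for the moment, N m; "width": finger opening in m; "gripper_force": force on a finger pad.
Only numpy, scipy, OpenCV 4.12 (cv2) and the standard library are available. Lean on these libraries where they do the work, as an engineer would, in place of code of your own. Each camera call takes 0.05 s, during which the arm holds its last target. There are 200 camera calls.

## Working session

There is one attempt and no reset: what is moved stays moved. The work goes in short steps, Python scripts to look and compute and a tool call to move; the robot and the scene stay as the last step left them, time stands still between calls to the robot, and variables do not carry over. Pictures are saved under pics/ and viewed, at most 16 in all, crops included, and the job is handed in when it is done.

Besides the shell and the picture viewer there is one more tool, called after "Call:" as a command line: name --argument value ..., lists and objects as JSON in quotes. drive_tool: Moves the arm, as the interface text tells. Its arguments: {"type":"object","properties":{"rows":{"type":"array"},"force":{"type":"number"}},"required":["rows"]}

```bash
mkdir -p pics; ls
python3 - <<'E'
from rig import manip, eyes, job
import cv2
for n in ("scene","top"):
    cv2.imwrite(f"pics/{n}0.png",eyes.get_image(n)[:,:,::-1])
    c=eyes.get_calibration(n);print(n,c)
s=manip.get_state();print(s)
E
```

```text
pics
scene {'camera_matrix': array([[454.62687967,   0.        , 256.16978737],
       [  0.        , 454.62687967, 188.55549899],
       [  0.        ,   0.        ,   1.        ]]), 'view': array([[-5.07058610e-01,  8.61911357e-01, -6.15673926e-04,
         2.77800745e-01],
       [-6.52499177e-01, -3.83395450e-01,  6.53645739e-01,
         3.13623661e-01],
       [ 5.63148640e-01,  3.31838426e-01,  7.56800415e-01,
        -1.29955352e+00],
       [ 0.00000000e+00,  0.00000000e+00,  0.00000000e+00,
         1.00000000e+00]])}
top {'camera_matrix': array([[362.76157041,   0.        , 254.0654167 ],
       [  0.        , 362.76157041, 195.77763077],
       [  0.        ,   0.        ,   1.        ]]), 'view': array([[-0.18575714, -0.98258176, -0.00523176,  0.08166443],
       [ 0.95985079, -0.18259368,  0.212946  , -0.51190173],
       [-0.21019214,  0.03453453,  0.97704996, -0.7161147 ],
       [ 0.        ,  0.        ,  0.        ,  1.        ]])}
{'clock': 0.1, 'qpos': array([ 9.99989616e-01,  2.76519919e-01,  1.50602266e+00, -1.78694069e-05,
        1.36069208e+00, -1.21029290e-01]), 'qd': array([-0.0010472 , -0.00062928, -0.00287847,  0.00100873, -0.00231585,
        0.0006997 ]), 'effort': array([-6.00821149e-04, -4.17699552e+01, -2.46403009e+01, -2.94822285e-04,
        5.76571256e-03,  5.83056504e-06]), 'position': array([0.24976546, 0.51741088, 0.24152651]), 'ee_rot': array([-2.70151029e-04,  2.22995978e-01,  9.74819019e-01, -7.75334363e-04]), 'contact_force': array([ 0.42339324, -0.6258752 ,  0.20861386]), 'moment': array([-0.02156024, -0.03837895, -0.01797596]), 'gripper_force': 0.0, 'width': 0.08509054127104335}
```

View pics/scene0.png

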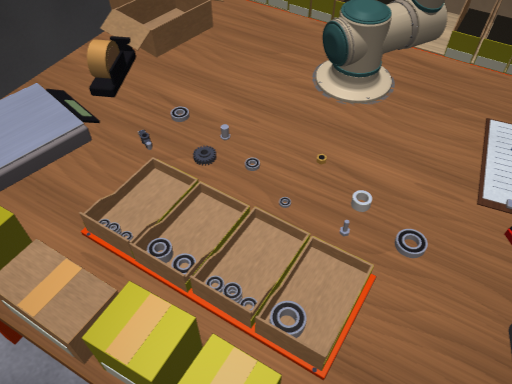

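View pics/top0.png

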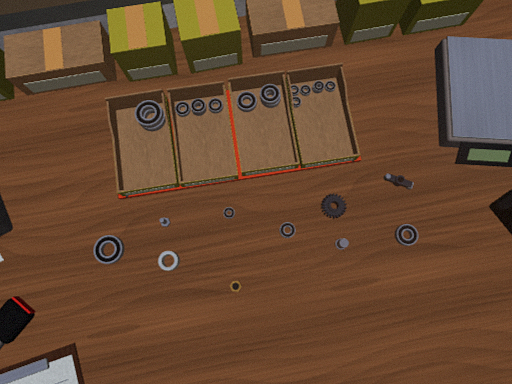

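The top view has the loose 62 at (108,249), 47 at (406,234), 35 at (287,229), 26 at (229,212), gear at (333,206) and spacer at (168,261). From left to right the bins hold the 62, 35, 47 and 26 stock.

```bash
cat > h.py <<'E'
import numpy as np, cv2
from rig import manip, eyes, job
def ray(n,uv,z):
    c=eyes.get_calibration(n);K=c["camera_matrix"];V=c["view"];R=V[:3,:3];t=V[:3,3]
    p=np.linalg.inv(K)@[uv[0],uv[1],1]; d=R.T@(p*[1,-1,-1]); o=-R.T@t
    return o+d*(z-o[2])/d[2]
def proj(n,P):
    c=eyes.get_calibration(n);q=(c["view"]@np.append(P,1))[:3]*[1,-1,-1];q=c["camera_matrix"]@q
    return q[:2]/q[2]
def blob(img,uv,r=22):
    hsv=cv2.cvtColor(img,cv2.COLOR_BGR2HSV)
    m=((hsv[...,1]<90)).astype(np.uint8)
    m=cv2.morphologyEx(m,cv2.MORPH_CLOSE,np.ones((3,3),np.uint8))
    k,l,st,ce=cv2.connectedComponentsWithStats(m)
    i=min((i for i in range(1,k) if st[i,4]>25),key=lambda i:np.hypot(*(ce[i]-uv)))
    x,y,w,h,a=st[i]; return np.array([x+w/2-.5,y+h/2-.5]),(w,h,a)
E
python3 - <<'E'
from h import *
T=cv2.imread("pics/top0.png");S=cv2.imread("pics/scene0.png")
for n,t,s,h in [("62",(108,249),(411,243),.008),("47",(406,234),(180,113),.007),("35",(287,229),(252,163),.0055),("26",(229,212),(285,202),.004),("gear",(333,206),(204,155),.008),("sp",(168,261),(362,201),.013)]:
    a,i=blob(T,t);b,j=blob(S,s)
    print(n,a,i,ray("top",a,h).round(4),b,j,ray("scene",b,h).round(4))
cv2.imwrite("pics/bins.png",cv2.resize(T[60:205,95:365],None,fx=2.9,fy=2.9,interpolation=cv2.INTER_CUBIC))
E
```

```text
62 [108. 249.] (np.int32(31), np.int32(29), np.int32(611)) [0.4708 0.3203 0.008 ] [411. 243.] (np.int32(33), np.int32(29), np.int32(690)) [0.4705 0.3191 0.008 ]
47 [406.5 234.5] (np.int32(24), np.int32(22), np.int32(360)) [ 0.3798 -0.3311  0.007 ] [179.  113.5] (np.int32(19), np.int32(16), np.int32(242)) [ 0.3818 -0.332   0.007 ]
35 [287.  229.5] (np.int32(17), np.int32(16), np.int32(188)) [ 0.4399 -0.0745  0.0055] [251.5 163.5] (np.int32(16), np.int32(14), np.int32(174)) [ 0.4403 -0.0761  0.0055]
26 [228.5 212.5] (np.int32(12), np.int32(12), np.int32(118)) [0.5021 0.0467 0.004 ] [284.5 202. ] (np.int32(12), np.int32(11), np.int32(111)) [0.503  0.0458 0.004 ]
gear [333.5 205.5] (np.int32(24), np.int32(24), np.int32(401)) [ 0.4731 -0.1878  0.008 ] [204. 155.] (np.int32(23), np.int32(19), np.int32(361)) [ 0.4757 -0.1873  0.008 ]
sp [168.5 260.5] (np.int32(22), np.int32(20), np.int32(264)) [0.421 0.192 0.013] [361.5 200.5] (np.int32(22), np.int32(22), np.int32(377)) [0.4211 0.1913 0.013 ]
```

View pics/bins.png

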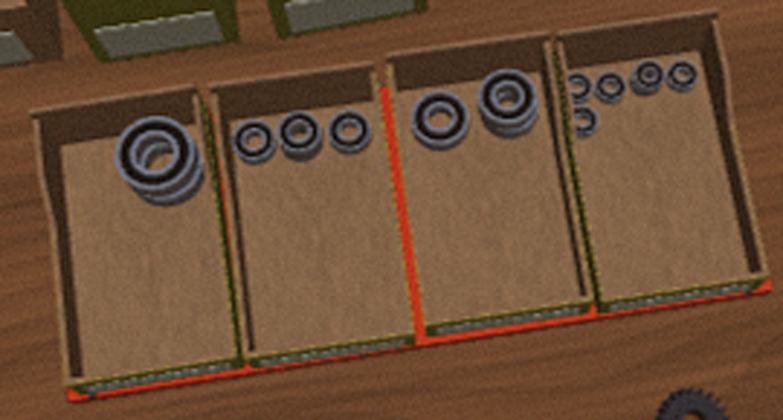

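The crop shows the front rim corners of each bin. I'll turn them into poses.

Run:
```python
from h import *
f=lambda p:(np.array(p)+.5)/2.9-.5+[95,60]
C={"62":[(68,387),(243,362)],"35":[(247,365),(413,340)],"47":[(428,330),(590,298)],"26":[(598,310),(765,280)]}
B={"62":[(36,112),(195,87)],"35":[(213,87),(378,66)],"47":[(388,62),(549,37)],"26":[(557,40),(716,15)]}
for n in C:
    l,r=[ray("top",f(p),.036) for p in C[n]]; bl,br=[ray("top",f(p),.062) for p in B[n]]
    m=(l+r)/2;bm=(bl+br)/2; d=(bm-m)[:2];L=np.hypot(*d);d/=L
    w=np.hypot(*(l-r)[:2]); e=(l-r)[:2]/w
    bay=m[:2]+d*.068
    print(n,"w",w.round(4),np.hypot(*(bl-br)[:2]).round(4),"depth",L.round(4),"dir",np.degrees(np.arctan2(d[1],d[0])).round(1),np.degrees(np.arctan2(-e[0],e[1])).round(1),"bay",bay.round(4),"reach",np.hypot(*bay).round(3), "scene px",proj("scene",[*bay,.006]).round())
```

```text
62 w 0.1328 0.1238 depth 0.2162 dir -0.9 -2.4 bay [0.649 0.208] reach 0.682 scene px [324. 287.]
35 w 0.1271 0.1292 depth 0.2172 dir -2.9 -1.9 bay [0.6412 0.0731] reach 0.645 scene px [264. 253.]
47 w 0.1267 0.1278 depth 0.21 dir -2.3 0.8 bay [ 0.6457 -0.0656] reach 0.649 scene px [206. 226.]
26 w 0.1312 0.1274 depth 0.2137 dir -2.3 -0.2 bay [ 0.6357 -0.1986] reach 0.666 scene px [158. 198.]
```

Call:
drive_tool --rows '[[[0, 0, 0.138], [4.42, -3.96, 0], 8.5], [[0, 0, 0.138], [4.42, -3.96, 0], 8.5], [[0, 0, 0.138], [4.42, -3.96, 0], 8.5], [[0, 0, 0], [4.42, -3.96, 0], 8.5], [[0, 0, 0], [4.42, -3.96, 0], 8.5], [[0, 0, 0], [0, 0, -5], 8.5], [[0, 0, 0], [0, 0, -5], 8.5], [[0, 0, 0], [0, 0, -5], 8.5]]' --force 40

```text
clock: 1.1
position: [0.471, 0.3193, 0.0907]
ee_rot: [0.0, 0.018, 1.0, 0.0]
contact_force: [-0.3, 0.3, -0.9]
width: 0.085
gripper_force: 0.0
```

Call:
drive_tool --rows '[[[0, 0, 0], [0, 0, -3.5], 8.5], [[0, 0, 0], [0, 0, -3], 8.5], [[0, 0, 0], [0, 0, -1.2], 8.5], [[0, 0, 0], [0, 0, 0], 6], [[0, 0, 0], [0, 0, 0], 6], [[0, 0, 0], [0, 0, 0], 6], [[0, 0, 0], [0, 0, 0], 6]]'

```text
clock: 1.98
position: [0.4716, 0.3202, 0.0162]
ee_rot: [0.001, 0.018, 1.0, 0.001]
contact_force: [-0.3, 0.3, 2.5]
width: 0.0605
gripper_force: 25.6
```

Run:
```python
from h import *
cv2.imwrite("pics/w1.png",eyes.get_image("wrist")[:,:,::-1])
```

```text
(no output)
```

View pics/w1.png

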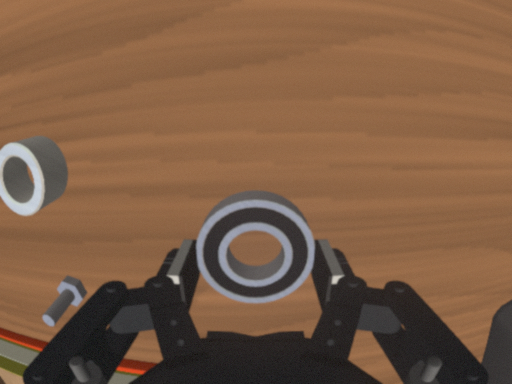

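The wrist picture shows the 62 bearing centred between the pads at about (255,247), with the jaws at 60.5 mm. Now I'll lift it.

Call:
drive_tool --rows '[[[0, 0, 0], [0, 0, 0], 5], [[0, 0, 0], [0, 0, 1], 5], [[0, 0, 0], [0, 0, 3], 5], [[0, 0, 0], [0, 0, 4], 5], [[0, 0, 0], [0, 0, 2], 5]]'

```text
clock: 2.65
position: [0.4718, 0.3203, 0.1177]
ee_rot: [0.001, 0.018, 1.0, 0.001]
contact_force: [0.6, -0.3, -1.7]
width: 0.0599
gripper_force: 43.9
```

Call:
drive_tool --rows '[[[0, 0, 0], [3, -2, 0], 5], [[0, 0, 0], [4, -2.5, 0], 5], [[0, 0, 0], [4, -2.5, 0], 5], [[0, 0, 0], [4, -2.5, 0], 5], [[0, 0, 0], [2.7, -1.7, 0], 5], [[0, 0, 0], [0, 0, -3], 5], [[0, 0, 0], [0, 0, -3.5], 5]]'

```text
clock: 3.52
position: [0.6489, 0.2073, 0.0502]
ee_rot: [0.001, 0.018, 1.0, 0.0]
contact_force: [-0.2, 0.3, -2.1]
width: 0.0596
gripper_force: 43.9
```

Run:
```python
from h import *
cv2.imwrite("pics/w2.png",eyes.get_image("wrist")[:,:,::-1])
```

```text
(no output)
```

View pics/w2.png

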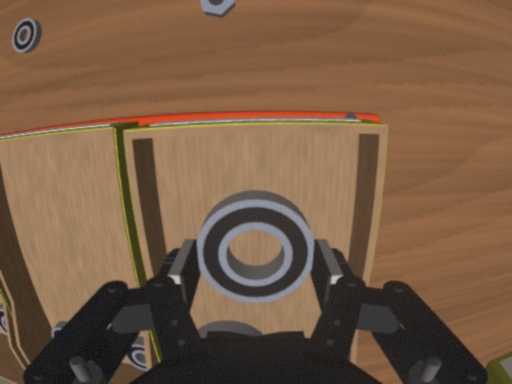

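The bearing is centred between the bin62 walls (columns 150–370), with the stock behind it. Lowering now.

Call:
drive_tool --rows '[[[0, 0, 0], [0, 0, -1.5], 5], [[0, 0, 0], [0, 0, -0.7], 5], [[0, 0, 0], [0, 0, -0.3], 5], [[0, 0, 0], [0, 0, 0], 5]]'

```text
clock: 4.08
position: [0.6481, 0.2079, 0.0323]
ee_rot: [0.001, 0.018, 1.0, 0.0]
contact_force: [-10.0, -2.3, 25.2]
width: 0.0598
gripper_force: 46.8
```

Call:
drive_tool --rows '[[[0, 0, 0], [0, 0, 0.6], 5], [[0, 0, 0], [0, 0, 0], 5]]'

```text
clock: 4.32
position: [0.6491, 0.2083, 0.0328]
ee_rot: [0.002, 0.018, 1.0, 0.0]
contact_force: [0.8, -0.5, -1.9]
width: 0.0597
gripper_force: 44.0
```

Run:
```python
from h import *
s=eyes.get_image("scene")[200:380,220:420,::-1]
w=eyes.get_image("wrist")[:,:,::-1]
cv2.imwrite("pics/c3.png",np.hstack([cv2.resize(s,(427,384),interpolation=cv2.INTER_CUBIC),w[:,70:440]]))
```

```text
(no output)
```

View pics/c3.png

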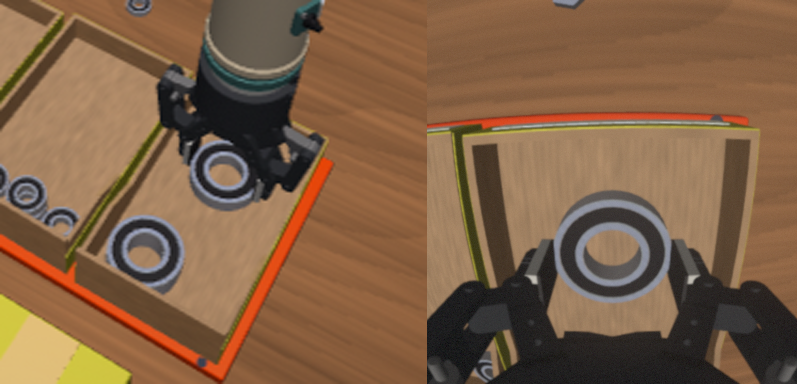

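The bearing seems to have tilted a little, and the contact force leaned towards -x, so the bin floor may be sloped. I'll triangulate bin features from both views.

Run:
```python
from h import *
def tri(a,b):
    Ps=[]
    for n in ("top","scene"):
        c=eyes.get_calibration(n);Ps.append(c["camera_matrix"]@np.diag([1,-1,-1])@c["view"][:3])
    X=cv2.triangulatePoints(Ps[0],Ps[1],np.float32(a).reshape(2,1),np.float32(b).reshape(2,1))[:,0];X=X[:3]/X[3]
    return X.round(4), np.linalg.norm(proj("top",X)-a).round(1)
f=lambda p:(np.array(p)+.5)/2.9-.5+[95,60]
for n,a,b in [("stock62 top",f((154,155)),(288,318)),("panel front+y",f((72,398)),(373,277)),
 ("rim front+y",f((68,387)),(372,267)),("rim front62/35",f((245,362)),(308,236)),("rim front 26 -y",f((765,280)),(154,161)),
 ("rim back 26 -y",f((716,15)),(84,214)),("rim back+y 62",f((36,112)),(320,360)),("stock47 L",f((440,119)),(184,263)),("stock47 R",f((508,95)),(160,247)),("stock35 R",f((350,130)),(214,284)),("stock35 L",f((254,141)),(249,303))]:
    print(n,*tri(a,b))
```

```text
stock62 top [0.7554 0.1858 0.0436] 0.3
panel front+y [0.5831 0.2816 0.0081] 0.6
rim front+y [0.5835 0.2735 0.0384] 0.6
rim front62/35 [0.579  0.1391 0.0359] 1.1
rim front 26 -y [ 0.568  -0.2614  0.0312] 0.8
rim back 26 -y [ 0.7765 -0.2636  0.0651] 1.6
rim back+y 62 [0.7993 0.2658 0.0618] 0.9
stock47 L [ 0.7508 -0.0407  0.0281] 0.0
stock47 R [ 0.7524 -0.0952  0.0439] 0.6
stock35 R [0.7572 0.0323 0.0238] 0.0
stock35 L [0.7594 0.1095 0.0293] 0.1
```

Call:
drive_tool --rows '[[[0, 0, 0], [0, 0, -0.15], 5], [[0, 0, 0], [0, 0, 0], 5]]'

```text
clock: 4.68
position: [0.649, 0.2082, 0.0324]
ee_rot: [0.001, 0.018, 1.0, 0.0]
contact_force: [-3.5, -0.8, 13.4]
width: 0.0595
gripper_force: 45.7
```

Call:
drive_tool --rows '[[[0, 0, 0], [0, 0, -0.15], 5], [[0, 0, 0], [0, 0, 0], 5]]'

```text
clock: 4.92
position: [0.649, 0.2082, 0.0323]
ee_rot: [0.001, 0.018, 1.0, 0.0]
contact_force: [-5.1, -1.9, 20.3]
width: 0.0597
gripper_force: 46.3
```

The stop is stiff at TCP z = 0.0325, which puts the floor near 0.016. The stock heights give about 0.014, so this is the floor. I'll ease the force and release.

Call:
drive_tool --rows '[[[0, 0, 0], [0, 0, 0.3], 5], [[0, 0, 0], [0, 0, 0], 6.3], [[0, 0, 0], [0, 0, 0], 6.8], [[0, 0, 0], [0, 0, 0], 7.2], [[0, 0, 0], [0, 0, 0], 7.2]]'

```text
clock: 5.55
position: [0.6479, 0.2078, 0.0309]
ee_rot: [-0.0, 0.018, 1.0, -0.0]
contact_force: [0.0, -0.4, -0.2]
width: 0.0724
gripper_force: 0.0
```

Run:
```python
from h import *
cv2.imwrite("pics/w4.png",eyes.get_image("wrist")[:,:,::-1])
```

```text
(no output)
```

View pics/w4.png

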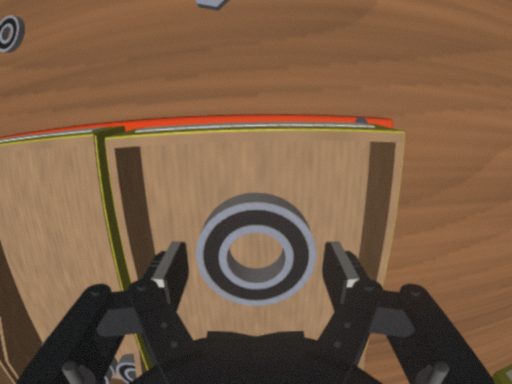

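The 62 lies flat and free in its bin. Next is the 26.

Call:
drive_tool --rows '[[[0, 0, 0], [0, 0, 4], 7.2], [[0, 0, 0], [0, 0, 5], 7.2], [[0, 0, 0], [-3.64, -4.04, 0], 5], [[0, 0, 0], [-3.64, -4.04, 0], 4.8], [[0, 0, 0], [-3.63, -4.04, 0], 4.8], [[0, 0, 0], [-3.63, -4.04, 0], 4.8], [[0, 0, 0], [0, 0, -4], 4.8], [[0, 0, 0], [0, 0, -3], 4.8]]'

```text
clock: 6.6
position: [0.5022, 0.0455, 0.051]
ee_rot: [0.001, 0.019, 1.0, 0.0]
contact_force: [0.1, -0.3, -0.3]
width: 0.0478
gripper_force: 0.0
```

Run:
```python
from h import *
cv2.imwrite("pics/w5.png",eyes.get_image("wrist")[:,:,::-1])
```

```text
(no output)
```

View pics/w5.png

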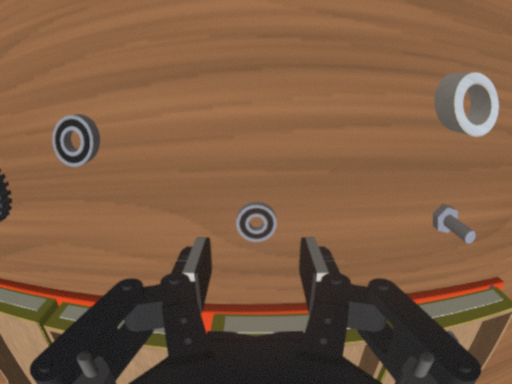

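The 26 is centred at (257,222). Descending to grip it.

Call:
drive_tool --rows '[[[0, 0, 0], [0, 0, -2], 4.8], [[0, 0, 0], [0, 0, -1.3], 4.8], [[0, 0, 0], [0, 0, -0.4], 4.8], [[0, 0, 0], [0, 0, 0], 3.2], [[0, 0, 0], [0, 0, 0], 2], [[0, 0, 0], [0, 0, 0], 2], [[0, 0, 0], [0, 0, 0], 2], [[0, 0, 0], [0, 0, 0], 2]]'

```text
clock: 7.65
position: [0.5032, 0.0463, 0.0151]
ee_rot: [0.001, 0.018, 1.0, 0.0]
contact_force: [-0.1, 1.0, 6.2]
width: 0.0229
gripper_force: 39.5
```

Call:
drive_tool --rows '[[[0, 0, 0], [0, 0, 1], 2], [[0, 0, 0], [0, 0, 4], 2], [[0, 0, 0], [0, 0, 4], 2], [[0, 0, 0], [2.66, -4.9, 0], 2], [[0, 0, 0], [2.66, -4.9, 0], 2], [[0, 0, 0], [2.66, -4.9, 0], 2], [[0, 0, 0], [2.66, -4.9, 0], 2], [[0, 0, 0], [2.66, -4.9, 0], 2]]'

```text
clock: 8.65
position: [0.6362, -0.2004, 0.1046]
ee_rot: [0.0, 0.018, 1.0, 0.0]
contact_force: [0.6, 0.4, -0.7]
width: 0.0227
gripper_force: 39.3
```

Call:
drive_tool --rows '[[[0, 0, 0], [0, 0, -2.5], 2], [[0, 0, 0], [0, 0, -2.5], 2], [[0, 0, 0], [0, 0, 0], 2]]'

```text
clock: 9.02
position: [0.6337, -0.1983, 0.0523]
ee_rot: [-0.002, 0.018, 1.0, 0.001]
contact_force: [-0.3, -0.2, 0.6]
width: 0.0224
gripper_force: 39.3
```

Run:
```python
from h import *
cv2.imwrite("pics/w6.png",eyes.get_image("wrist")[:,:,::-1])
```

```text
(no output)
```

View pics/w6.png

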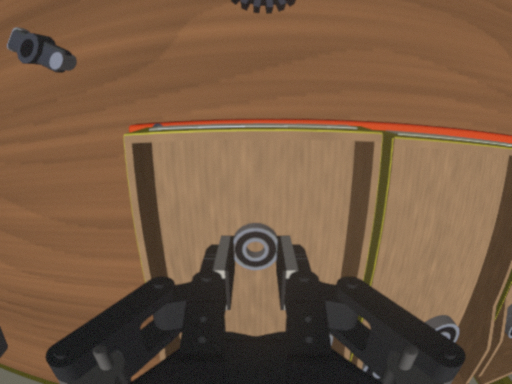

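The 26 is held level and centred in bin26. Lowering.

Call:
drive_tool --rows '[[[0, 0, 0], [0, 0, -1.2], 2], [[0, 0, 0], [0, 0, -0.6], 2], [[0, 0, 0], [0, 0, 0], 2]]'

```text
clock: 9.45
position: [0.6353, -0.1985, 0.0361]
ee_rot: [-0.0, 0.018, 1.0, 0.0]
contact_force: [-0.9, -0.2, 1.0]
width: 0.0226
gripper_force: 39.3
```

Call:
drive_tool --rows '[[[0, 0, 0], [0, 0, -0.15], 2], [[0, 0, 0], [0, 0, 0], 2]]'

```text
clock: 9.7
position: [0.6358, -0.1988, 0.035]
ee_rot: [0.0, 0.018, 1.0, -0.0]
contact_force: [0.2, 0.6, 0.6]
width: 0.0225
gripper_force: 39.3
```

Call:
drive_tool --rows '[[[0, 0, 0], [0, 0, -0.2], 2], [[0, 0, 0], [0, 0, 0], 2]]'

```text
clock: 9.95
position: [0.6355, -0.1987, 0.0327]
ee_rot: [-0.0, 0.018, 1.0, 0.0]
contact_force: [0.4, -0.2, 0.2]
width: 0.0227
gripper_force: 39.3
```

Call:
drive_tool --rows '[[[0, 0, 0], [0, 0, -0.15], 2], [[0, 0, 0], [0, 0, 0], 2]]'

```text
clock: 10.2
position: [0.6356, -0.1987, 0.0312]
ee_rot: [-0.0, 0.018, 1.0, 0.0]
contact_force: [1.6, 0.2, -0.2]
width: 0.0228
gripper_force: 39.3
```

Call:
drive_tool --rows '[[[0, 0, 0], [0, 0, -0.2], 2], [[0, 0, 0], [0, 0, 0], 2]]'

```text
clock: 10.45
position: [0.6357, -0.1988, 0.0311]
ee_rot: [0.0, 0.018, 1.0, -0.0]
contact_force: [-2.4, 0.5, 8.4]
width: 0.0228
gripper_force: 40.4
```

Call:
drive_tool --rows '[[[0, 0, 0], [0, 0, -0.2], 2], [[0, 0, 0], [0, 0, 0], 2]]'

```text
clock: 10.7
position: [0.6357, -0.1988, 0.0309]
ee_rot: [0.001, 0.018, 1.0, -0.0]
contact_force: [-4.8, 1.4, 18.1]
width: 0.0227
gripper_force: 41.4
```

Contact came at 0.0311, so the floor is at 0.016, as before. Easing and releasing, then lifting and moving on to the 35.

Call:
drive_tool --rows '[[[0, 0, 0], [0, 0, 0.3], 2], [[0, 0, 0], [0, 0, 0], 2.8], [[0, 0, 0], [0, 0, 0], 3.4], [[0, 0, 0], [0, 0, 0], 4], [[0, 0, 0], [0, 0, 0.5], 4], [[0, 0, 0], [0, 0, 2.5], 4], [[0, 0, 0], [0, 0, 5], 4]]'

```text
clock: 11.58
position: [0.6341, -0.1982, 0.1089]
ee_rot: [-0.003, 0.018, 1.0, 0.001]
contact_force: [0.1, 0.1, 1.2]
width: 0.04
gripper_force: 0.0
```

Run:
```python
from h import *
cv2.imwrite("pics/w7.png",eyes.get_image("wrist")[:,:,::-1])
```

```text
(no output)
```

View pics/w7.png

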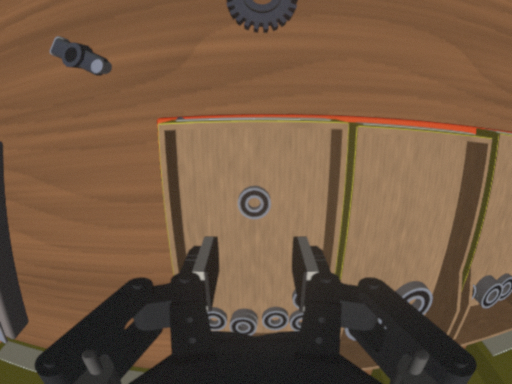

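The 26 lies flat at (254,201) in its bin, clear of the stock. Next is the 35.

Call:
drive_tool --rows '[[[0, 0, 0], [-4.89, 3.08, 0], 5.8], [[0, 0, 0], [-4.89, 3.08, 0], 5.8], [[0, 0, 0], [-4.89, 3.08, 0], 5.8], [[0, 0, 0], [-4.88, 3.07, 0], 5.8], [[0, 0, 0], [0, 0, -3], 5.8], [[0, 0, 0], [0, 0, -3], 5.8], [[0, 0, 0], [0, 0, 0], 5.8]]'

```text
clock: 12.5
position: [0.4386, -0.0751, 0.0493]
ee_rot: [-0.002, 0.018, 1.0, 0.001]
contact_force: [-0.1, -0.3, 0.0]
width: 0.0578
gripper_force: 0.0
```

Down to 0.015 and close.

Call:
drive_tool --rows '[[[0, 0, 0], [0.1, 0, -2], 5.8], [[0, 0, 0], [0, 0, -1.1], 5.8], [[0, 0, 0], [0, 0, -0.3], 5.8], [[0, 0, 0], [0, 0, 0], 4], [[0, 0, 0], [0, 0, 0], 2.8], [[0, 0, 0], [0, 0, 0], 2.8], [[0, 0, 0], [0, 0, 0], 2.8], [[0, 0, 0], [0, 0, 0], 2.8]]'

```text
clock: 13.5
position: [0.4415, -0.0758, 0.0171]
ee_rot: [0.001, 0.018, 1.0, -0.0]
contact_force: [-2.1, -0.7, 5.5]
width: 0.032
gripper_force: 39.4
```

Call:
drive_tool --rows '[[[0, 0, 0], [0, 0, 1], 2.8], [[0, 0, 0], [0, 0, 4], 2.8], [[0, 0, 0], [0, 0, 4], 2.8], [[0, 0, 0], [4, 2.98, 0], 2.8], [[0, 0, 0], [4, 2.98, 0], 2.8], [[0, 0, 0], [4, 2.98, 0], 2.8], [[0, 0, 0], [4, 2.98, 0], 2.8], [[0, 0, 0], [4, 2.98, 0], 2.8]]'

```text
clock: 14.5
position: [0.6423, 0.0745, 0.1069]
ee_rot: [0.0, 0.018, 1.0, -0.0]
contact_force: [0.7, -0.7, -1.1]
width: 0.0321
gripper_force: 39.8
```

Call:
drive_tool --rows '[[[0, 0, 0], [0, 0, -2.5], 2.8], [[0, 0, 0], [0, 0, -2.5], 2.8], [[0, 0, 0], [0, 0, -1], 2.8], [[0, 0, 0], [0, 0, -0.5], 2.8], [[0, 0, 0], [0, 0, 0], 2.8]]'

```text
clock: 15.12
position: [0.6414, 0.0732, 0.0419]
ee_rot: [0.0, 0.018, 1.0, 0.0]
contact_force: [-0.5, -0.2, 0.5]
width: 0.0325
gripper_force: 39.9
```

Run:
```python
from h import *
cv2.imwrite("pics/w8.png",eyes.get_image("wrist")[:,:,::-1])
```

```text
(no output)
```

View pics/w8.png

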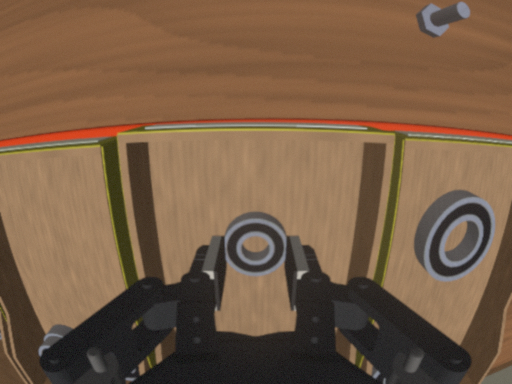

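The 35 is centred in its bin, and the 62 rests in the next one. Lowering to contact.

Call:
drive_tool --rows '[[[0, 0, 0], [0, 0, -0.5], 2.8], [[0, 0, 0], [0, 0, -0.2], 2.8], [[0, 0, 0], [0, 0, 0], 2.8]]'

```text
clock: 15.55
position: [0.641, 0.0733, 0.0342]
ee_rot: [-0.0, 0.018, 1.0, 0.0]
contact_force: [0.2, 0.1, -0.8]
width: 0.0323
gripper_force: 39.9
```

Call:
drive_tool --rows '[[[0, 0, 0], [0, 0, -0.2], 2.8], [[0, 0, 0], [0, 0, 0], 2.8]]'

```text
clock: 15.8
position: [0.6414, 0.0733, 0.0332]
ee_rot: [0.0, 0.018, 1.0, 0.0]
contact_force: [-1.0, 0.6, 4.2]
width: 0.0319
gripper_force: 40.4
```

Call:
drive_tool --rows '[[[0, 0, 0], [0, 0, 0], 3.7], [[0, 0, 0], [0, 0, 0], 4.3], [[0, 0, 0], [0, 0, 0], 4.8], [[0, 0, 0], [0, 0, 0.5], 4.8], [[0, 0, 0], [0, 0, 2.5], 4.8], [[0, 0, 0], [0, 0, 5], 4.8], [[0, 0, 0], [0, 0, 0], 4.8]]'

```text
clock: 16.68
position: [0.6445, 0.0734, 0.1172]
ee_rot: [0.005, 0.018, 1.0, 0.0]
contact_force: [0.5, 0.7, 0.4]
width: 0.0479
gripper_force: 0.0
```

Run:
```python
from h import *
cv2.imwrite("pics/w9.png",eyes.get_image("wrist")[:,:,::-1])
```

```text
(no output)
```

View pics/w9.png

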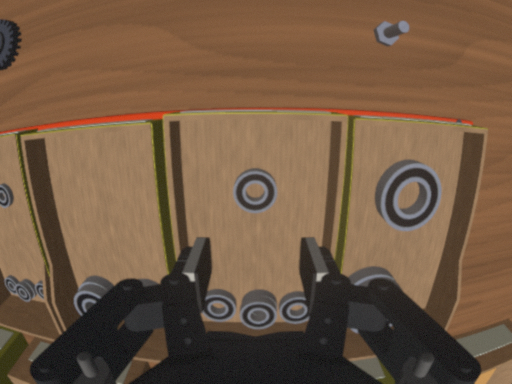

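The 35 is flat at (255,191) in its bin. Next is the 47.

Call:
drive_tool --rows '[[[0, 0, 0], [-3.25, -5.06, 0], 7.2], [[0, 0, 0], [-3.25, -5.06, 0], 7.2], [[0, 0, 0], [-3.25, -5.06, 0], 7.2], [[0, 0, 0], [-3.25, -5.06, 0], 7.2], [[0, 0, 0], [-3.25, -5.06, 0], 7.2], [[0, 0, 0], [-3.25, -5.06, 0], 7.2], [[0, 0, 0], [-3.25, -5.06, 0], 7.2], [[0, 0, 0], [-3.25, -5.06, 0], 7.2]]'

```text
clock: 17.73
position: [0.3793, -0.3323, 0.1114]
ee_rot: [-0.001, 0.018, 1.0, 0.001]
contact_force: [1.0, -0.7, -0.0]
width: 0.0723
gripper_force: 0.0
```

Call:
drive_tool --rows '[[[0, 0, 0], [0, 0, -3], 7.2], [[0, 0, 0], [0, 0, -3], 7.2], [[0, 0, 0], [0, 0, 0], 7.2]]'

```text
clock: 18.1
position: [0.379, -0.3295, 0.0497]
ee_rot: [-0.003, 0.018, 1.0, 0.003]
contact_force: [-0.1, 0.3, 0.1]
width: 0.0717
gripper_force: 0.0
```

Run:
```python
from h import *
cv2.imwrite("pics/w10.png",eyes.get_image("wrist")[:,:,::-1])
```

```text
(no output)
```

View pics/w10.png

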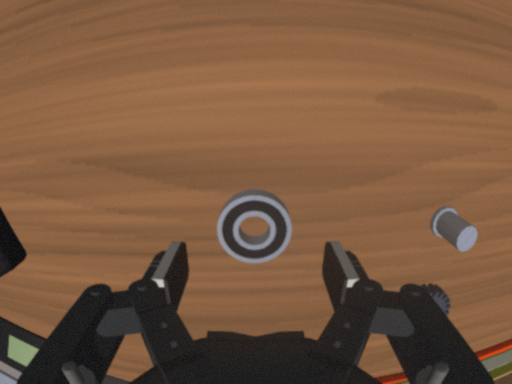

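The 47 is centred at (255,228). Gripping it.

Call:
drive_tool --rows '[[[0, 0, 0], [0, 0, -2], 7.2], [[0, 0, 0], [0, 0, -1.2], 7.2], [[0, 0, 0], [0, 0, -0.3], 7.2], [[0, 0, 0], [0, 0, 0], 5.4], [[0, 0, 0], [0, 0, 0], 4], [[0, 0, 0], [0, 0, 0], 4], [[0, 0, 0], [0, 0, 0], 4], [[0, 0, 0], [0, 0, 0], 4]]'

```text
clock: 19.15
position: [0.3815, -0.3316, 0.0183]
ee_rot: [0.0, 0.018, 1.0, -0.0]
contact_force: [0.3, 1.0, 6.5]
width: 0.0444
gripper_force: 40.3
```

Call:
drive_tool --rows '[[[0, 0, 0], [0, 0, 1], 4], [[0, 0, 0], [0, 0, 4], 4], [[0, 0, 0], [0, 0, 4.5], 4], [[0, 0, 0], [3, 3, 0], 4], [[0, 0, 0], [4, 4, 0], 4], [[0, 0, 0], [4, 4, 0], 4], [[0, 0, 0], [4, 4, 0], 4], [[0, 0, 0], [4, 4, 0], 4]]'

```text
clock: 20.15
position: [0.5724, -0.1402, 0.113]
ee_rot: [0.0, 0.018, 1.0, -0.0]
contact_force: [0.9, -0.9, 0.1]
width: 0.0444
gripper_force: 41.2
```

Call:
drive_tool --rows '[[[0, 0, 0], [4, 4, 0], 4], [[0, 0, 0], [3.45, 3.5, 0], 4], [[0, 0, 0], [0, 0, -2.5], 4], [[0, 0, 0], [0, 0, -2.5], 4], [[0, 0, 0], [0, 0, -1.5], 4], [[0, 0, 0], [0, 0, -0.5], 4], [[0, 0, 0], [0, 0, 0], 4]]'

```text
clock: 21.02
position: [0.6459, -0.0668, 0.0427]
ee_rot: [0.0, 0.018, 1.0, -0.0]
contact_force: [0.1, 0.2, 0.1]
width: 0.0446
gripper_force: 41.2
```

Run:
```python
from h import *
cv2.imwrite("pics/w11.png",eyes.get_image("wrist")[:,:,::-1])
```

```text
(no output)
```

View pics/w11.png

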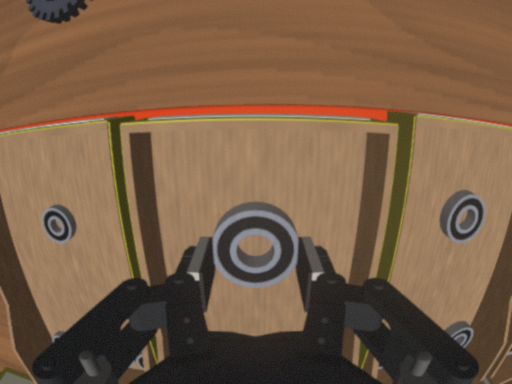

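The 47 is centred in bin47. Lowering.

Call:
drive_tool --rows '[[[0, 0, 0], [0, 0, -0.5], 4], [[0, 0, 0], [0, 0, -0.2], 4], [[0, 0, 0], [0, 0, 0], 4]]'

```text
clock: 21.45
position: [0.6455, -0.0665, 0.0353]
ee_rot: [-0.0, 0.018, 1.0, 0.0]
contact_force: [-0.0, 0.0, -1.3]
width: 0.0444
gripper_force: 41.2
```

Call:
drive_tool --rows '[[[0, 0, 0], [0, 0, -0.2], 4], [[0, 0, 0], [0, 0, 0], 4]]'

```text
clock: 21.7
position: [0.6459, -0.0665, 0.0344]
ee_rot: [0.0, 0.018, 1.0, -0.0]
contact_force: [-1.1, -0.4, 5.6]
width: 0.0443
gripper_force: 41.8
```

Call:
drive_tool --rows '[[[0, 0, 0], [0, 0, 0], 4.9], [[0, 0, 0], [0, 0, 0], 5.5], [[0, 0, 0], [0, 0, 0], 6], [[0, 0, 0], [0, 0, 0.5], 6], [[0, 0, 0], [0, 0, 2.5], 6], [[0, 0, 0], [0, 0, 5], 6], [[0, 0, 0], [0, 0, 5], 6], [[0, 0, 0], [-5, 0, 3], 6]]'

```text
clock: 22.7
position: [0.5993, -0.0672, 0.1965]
ee_rot: [0.004, 0.018, 1.0, -0.001]
contact_force: [-1.7, -0.3, -0.2]
width: 0.06
gripper_force: 0.0
```

Call:
drive_tool --rows '[[[0, 0, 0], [-6, 0, 0], 6], [[0, 0, 0], [-6, 0, 0], 6], [[0, 0, 0], [-6, 0, 0], 6], [[0, 0, 0], [-4, 0, 0], 6], [[0, 0, 0], [0, 0, 0], 6], [[0, 0, 0], [0, 0, 0], 6]]'

```text
clock: 23.45
position: [0.3767, -0.0668, 0.1941]
ee_rot: [0.001, 0.018, 1.0, -0.0]
contact_force: [0.3, -1.1, 0.3]
width: 0.06
gripper_force: 0.0
```

Run:
```python
from h import *
s=eyes.get_image("scene")[:,:,::-1]; cv2.imwrite("pics/end.png",cv2.resize(s[90:380,70:450],None,fx=2,fy=2,interpolation=cv2.INTER_CUBIC))
for n,p,z in [("62",(.648,.208),.024),("47",(.646,-.0665),.023),("35",(.6414,.0733),.0215),("26",(.6357,-.1988),.02),("gear",(.4745,-.1875),.008),("sp",(.421,.1915),.013)]:
    a,i=blob(s,proj("scene",[*p,z])); print(n,i,ray("scene",a,z).round(4))
```

```text
62 (np.int32(35), np.int32(34), np.int32(850)) [0.6481 0.2078 0.024 ]
47 (np.int32(24), np.int32(23), np.int32(429)) [ 0.6456 -0.0665  0.023 ]
35 (np.int32(19), np.int32(18), np.int32(264)) [0.641  0.0727 0.0215]
26 (np.int32(13), np.int32(11), np.int32(123)) [ 0.636  -0.1993  0.02  ]
gear (np.int32(23), np.int32(19), np.int32(363)) [ 0.4757 -0.1873  0.008 ]
sp (np.int32(22), np.int32(22), np.int32(377)) [0.4211 0.1913 0.013 ]
```

View pics/end.png

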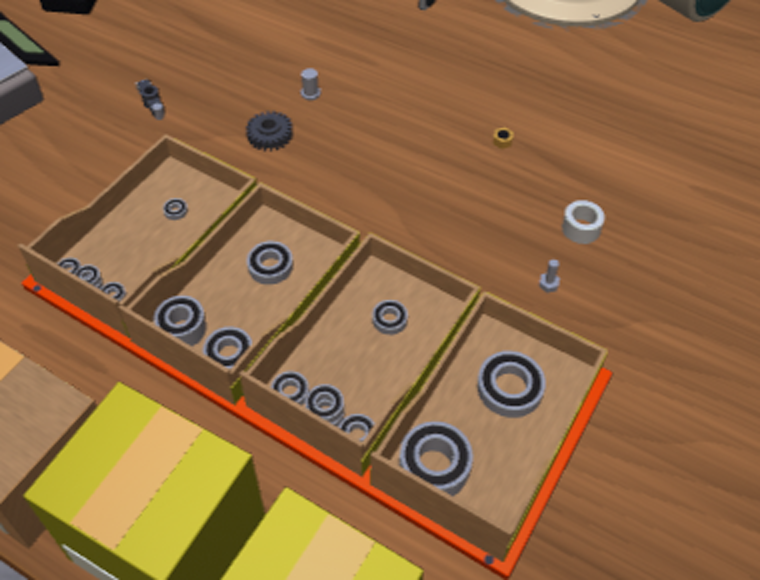

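All four bearings lie flat in the right bins, and the gear and spacer have not moved. Handing in.

```bash
python3 -c "
from rig import job
print(job.sign_off())"
```

```text
the job is handed in; nothing more can be done
None
```

All four bearings are flat in the bins of their own size, the gear and spacer are where they were, and the job was handed in at about 23.5 s of the 86 s; no verdict came back.

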